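# Unlatch the gate of a culture-plate carrier and hold it wide

## Task

Open the metal culture-plate carrier so that a colleague can reach the plates: squeeze the main catch (the pair of upright tabs at the free end of the gate) so that the gate springs out on to its safety catch, then squeeze the safety catch (the pair nearer the hinge) so that the gate comes free. Let both catches go, swing the gate open past its half-way detent until it stands at least square to the carrier's front, and finish while holding it there, because it swings back by itself if let go. Do not shift the things standing around the carrier.

Things in the scene. Friction and masses are not known exactly. Their poses are not given: they have to be found in the camera images.
- carrier: Bench-fixed metal carrier of 90 mm culture plates, 222 deep (x), 250 wide (y), top rail at z 150. Origin on the bench under the middle of its front face; x points from the front into it, y along the front towards the gate's hinge, z up. Gate covers x -12 to 0; hinge axis at (-6, 105). Plates inside stay below z 140; detent block and cam near the hinge: x 0 to 82, y 95 to 145, up to z 166.
- main_catch (a point): Centre of the main catch, z 180, at carrier (31, -75). Two upright steel tabs, one each side along carrier y, each 24 wide (x), 4 thick, z 151 to 197, 52 over the outer faces. Squeeze both together along carrier y, from above: each slides up to 14 on its own spring (3 to 7 N), frees the gate's stud after 5, and springs back. Hooks between the tabs reach forward to x -15, below z 160.
- safety_catch (a point): Centre of the safety catch, z 180, at carrier (31, 30). Same tabs, springs and sizes as the main catch; hooks reach to x -23. Once the main catch is squeezed the gate springs out and rests on this one at 0.12 rad; squeezing it then lets the gate spring free to about 0.35 rad.
- gate (a joint): Gate angle, rad: 0 shut, grows as its free end swings out of the front towards the robot, clockwise from above, about gate_hinge; 1.57 is square to the front, stop 1.9. Hinge spring 0.3 N m/rad with rest at 0.35: it pulls back from wide with about 2.5 N at the bar. Spring-ball detent at about 0.85, passed by 1.2, takes about 5 N at the bar. Let go from wide, it falls back against the detent (1.15).
- gate_bar (a point): Point at z 185 on the axis of the gate's upright round steel grip bar: 14 diameter, z 75 to 205, its axis 35 in front of the gate's face, 155 from the hinge axis; moves with the gate; shut, at carrier (-47, -45). The gate is an aluminium frame with a clear panel, 206 wide, 12 thick, z 20 to 145, with two studs on its top edge up to z 164.
- gate_hinge (a point): Point on the upright hinge axis of the gate, 185 above the bench. Fixed to the carrier.
- main_l (a joint): Travel (m) of the main catch's tab that lies on the carrier's -y side: 0 at rest, up to 0.014 squeezed.
- main_r (a joint): Travel (m) of the main catch's tab on the +y side: 0 at rest, up to 0.014 squeezed.
- safety_l (a joint): Travel (m) of the safety catch's tab on the carrier's -y side: 0 at rest, up to 0.014 squeezed.
- safety_r (a joint): Travel (m) of the safety catch's tab on the +y side: 0 at rest, up to 0.014 squeezed.
- sharps_bin: Bystander: yellow round sharps bin with red lid, 144 in diameter, 157 high, loose. Origin: centre of its underside.
- culture_plate: Bystander: culture plate with red agar, 89 in diameter, 15 high, loose. Origin: centre of its underside.
- specimen_pot: Bystander: capped specimen pot, 48 in diameter, 70 high, loose. Origin: centre of its underside.
- swab_tray: Bystander: open clear tray, 160 x 110 x 35 high, loose. Origin: centre of its underside.

How it is judged (in metres and radians):
On the way, in this order (a step that is already met when the one before it is completed fails the run):
1. the main catch is released and the gate rests ajar on the safety catch (value of joint gate between 0.07 and 0.18 rad), for 0.2 s.
2. the safety catch is released and the gate is free (value of joint gate above 0.25 rad), for 0.1 s.
3. the gate is past its detent (value of joint gate above 1.2 rad), for 0.1 s.
At the end, for the whole second after the job is handed in: The gate stands at 1.45 rad or more (square is 1.57), at rest (under 0.1 rad/s), held by the fingers alone (over 0.5 N on it, none of the loose things touching it), and both catches are let go (tabs within 4 mm of rest) (value of joint gate above 1.45 rad and velocity of joint gate between -0.1 and 0.1 rad/s and contact force between the fingers and gate above 0.5 N and contact force between each of sharps_bin, culture_plate, specimen_pot, swab_tray and gate below 0.1 N and value of joint each of main_l, main_r, safety_l, safety_r below 0.004 m); the arm keeps its last pose, push and grip.
It fails at once if the sharps bin is shifted more than 20 mm (distance of sharps_bin from where it was at the start of the episode above 0.02 m).
It fails at once if the culture plate is shifted more than 20 mm (distance of culture_plate from where it was at the start of the episode above 0.02 m).
It fails at once if the specimen pot is shifted more than 20 mm (distance of specimen_pot from where it was at the start of the episode above 0.02 m).
It fails at once if the swab tray is shifted more than 20 mm (distance of swab_tray from where it was at the start of the episode above 0.02 m).
It also fails if it takes over 67 s, if anything falls off the work surface, if the arm or the gripper's body presses on something with over 40 N, if the wrist force passes 120 N, or if a joint passes its speed limit or range.

## Robot

A 7-joint arm with a two-finger parallel gripper is mounted at the origin on the work surface. World frame = base frame: x ahead of the robot, y to its left, z up, the work surface at z = 0. Lengths are in mm, angles in rad, forces in N, time in s.
With the tool pointing down it reaches from about 400 to 875 mm from the base axis. Payload 19.3 kg.
Tool frame: the origin (TCP) lies at the very end of the fingers, on their centre line; the grasp point (between the pads) lies 19 mm behind it (grip_point_offset is the z of the grasp point in the tool frame, in mm); z points along the fingers, x is the direction in which the jaws open and shut, and the axes are right-handed (so a half turn about z gives the same grasp; the last joint's range is limited). The gripper opens to 85 mm and grips with 20 to 120 N. Pads are 22 mm wide; open, the fingers measure 114 mm over their backs; the gripper's body (76 mm by 85 mm) begins 54 mm behind the grasp point. The pads swing forward as they close: fully open they stand 13 mm farther back than shut.
Start: joints at [1.063, 0.521, -0.036, 1.599, 0.021, 1.021, -0.113], TCP at [264.94, -566.058, 231.291] pointing down, gripper open.
Joint ranges: [-2.91, 2.91], [-0.3, 2.13], [-1.5, 1.42], [0.17, 2.43], [-1.26, 4.41], [0.16, 1.93], [-2.52, 2.52]. Speed limits (rad/s): [1.89, 1.89, 2.39, 2.39, 3.01, 3.01, 3.01].

## Interface

Orientations are given as a 3x3 rotation matrix whose columns are the frame's x, y, z axes.
In Python, from workcell import movep, movel, goto_joints, open_gripper, clamp, wait, inverse_kinematics, read_state, camera, PlanningError, finish_job, grip_point_offset gives the robot as it stands. Calls block until the motion is done:
- movep(position, orientation): joint-space move of the TCP to a pose.
- movel(position, frame=None, max_speed=150, guard=None): straight line of the TCP; frame=None keeps the orientation; max_speed is the mean speed in mm/s. With guard (N) it stops when the force on the tool has changed by that much, and returns True; else False.
- goto_joints(angles): joint-space move.
- open_gripper() and clamp(): open the fingers fully, or close them until they stop; the grip force is fixed at half the most.
- wait(seconds).
- inverse_kinematics(position, orientation): joint angles nearest the present ones, or None.
- read_state(): the state.
- camera(name): name is "scene" or "side" or "wrist"; returns a dict with "image" (384x512x3 uint8, blue, green, red), "range_z" (384x512 float32, mm along the optical axis (not along the pixel's ray), 0 where there is no reading), "fx", "fy", "cx", "cy" (pixels), "cam_to_world" (4x4, takes a point from camera to world coordinates). Camera axes: x right, y up, looking along -z (the intrinsics and any distortion apply to the point x, -y, -z); pixel columns grow to the right and rows downward; lengths in mm; the calibration is good to about 2 mm. A picture is of the moment at which its call begins.
A pose or a line that the arm cannot do raises PlanningError and nothing moves.
- finish_job(): hands the job in, once; it reports no verdict.
The state is a dict: "time": time; "qpos": joint angles; "qvel": joint speeds; "joint_efforts": joint torques, N m; "eef_pos": TCP position; "tool_rot": TCP orientation; "ft_force": force on the tool from outside, world axes, zero at the start; "torque": the same for the moment, N m; "finger_gap": finger opening in mm.
Only numpy, scipy, OpenCV 4.12 (cv2) and the standard library are available. Lean on these libraries where they do the work, as an engineer would, in place of code of your own. Each camera call takes 0.05 s, during which the arm holds its last target.

## Working session

There is one attempt and no reset: what is moved stays moved. The work goes in short steps, each a Python script; the robot and the scene stay as the last script left them, time stands still between calls to the robot, and variables do not carry over. Pictures are saved under pics/ and viewed, and the job is handed in when it is done.

```bash
ls; mkdir -p pics; python3 - <<'E'
from workcell import *
import cv2, numpy as np, pickle
for n in ("scene","side","wrist"):
    c=camera(n); cv2.imwrite(f"pics/{n}0.png",c["image"]); pickle.dump(c,open(f"pics/{n}0.pkl","wb"))
    print(n,c["fx"],c["fy"],c["cx"],c["cy"]);print(np.round(c["cam_to_world"],3).tolist())
s=read_state();print(s["time"],s["eef_pos"],np.round(s["tool_rot"],3).tolist(),s["ft_force"],s["finger_gap"],grip_point_offset)
E
```

```text
pics
scene 387.55374203532756 387.55374203532756 254.63984586163826 189.22157260957886
[[-0.059, -0.953, 0.298, 860.324], [0.998, -0.056, 0.019, -20.828], [-0.001, 0.298, 0.954, 1250.025], [0.0, 0.0, 0.0, 1.0]]
side 456.82486846525717 456.82486846525717 261.5560000195483 198.59301928693495
[[0.039, 0.948, -0.317, 13.529], [-0.999, 0.038, -0.01, -48.526], [0.002, 0.317, 0.948, 1633.331], [0.0, 0.0, 0.0, 1.0]]
wrist 300.74505343935385 300.74505343935385 251.27372421956267 196.22012998977817
[[0.424, 0.858, 0.291, 338.887], [-0.906, 0.402, 0.134, -531.304], [-0.002, -0.32, 0.947, 373.577], [0.0, 0.0, 0.0, 1.0]]
0.15 [ 264.84341439 -565.85700133  230.89016908] [[0.424, -0.906, -0.0], [-0.906, -0.424, 0.001], [-0.001, 0.0, -1.0]] [ 0.25705487 -0.97444688  0.71323628] 85.76693883988797 -18.700000000000003
```

View pics/scene0.png

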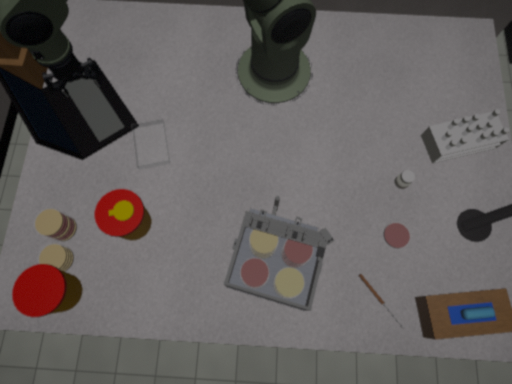

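View pics/side0.png

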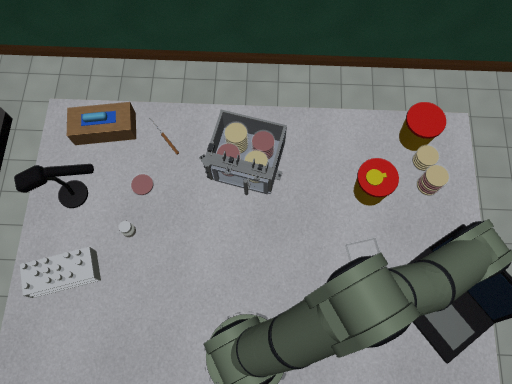

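```bash
python3 - <<'E'
import cv2,pickle
a=cv2.imread("pics/scene0.png")[190:320,215:345];b=cv2.imread("pics/side0.png")[100:205,190:295]
cv2.imwrite("pics/s1.png",cv2.convertScaleAbs(cv2.resize(a,(600,600),interpolation=cv2.INTER_CUBIC),alpha=1.4))
cv2.imwrite("pics/s2.png",cv2.convertScaleAbs(cv2.resize(b,(600,600),interpolation=cv2.INTER_CUBIC),alpha=1.4))
E
```

```text
(no output)
```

View pics/s1.png

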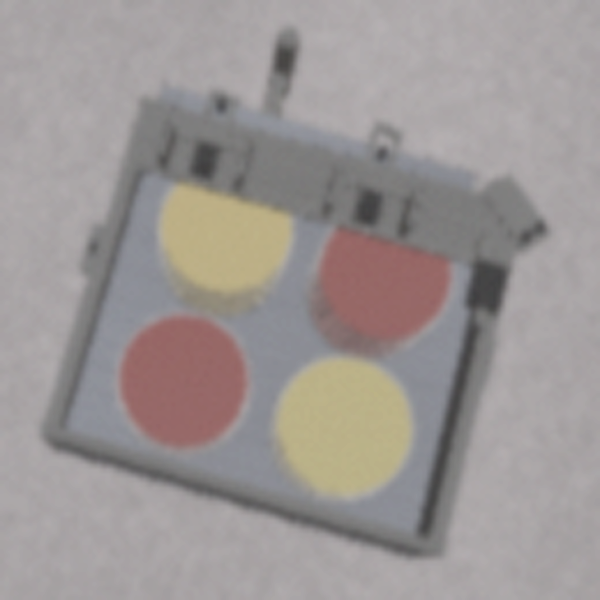

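View pics/s2.png

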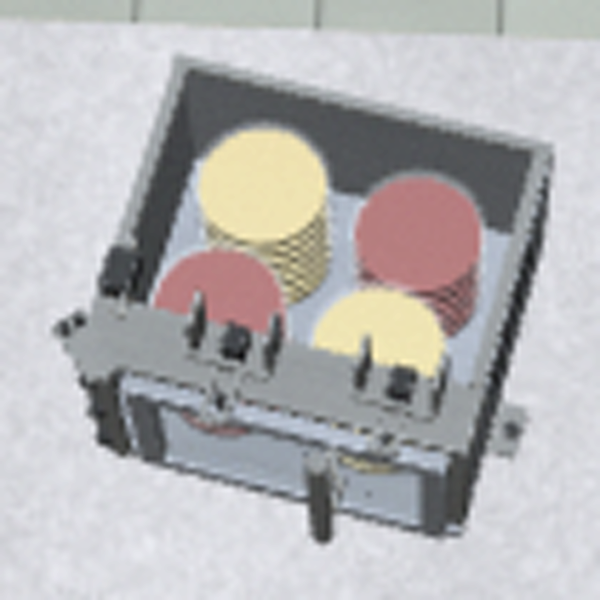

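```bash
cat > h.py <<'E'
import numpy as np
def cloud(c):
    z=c["range_z"].astype(float); v,u=np.mgrid[:z.shape[0],:z.shape[1]]
    P=np.stack([(u-c["cx"])/c["fx"]*z,-(v-c["cy"])/c["fy"]*z,-z,np.ones_like(z)],-1)@c["cam_to_world"].T
    P=P[...,:3]; P[z<=0]=np.nan; return P
def project(c,p):
    q=np.linalg.inv(c["cam_to_world"])@np.append(p,1)
    return c["cx"]+c["fx"]*q[0]/-q[2], c["cy"]-c["fy"]*q[1]/-q[2]
def ray(c,u,v,z):
    d=np.array([(u-c["cx"])/c["fx"],-(v-c["cy"])/c["fy"],-1.]); T=c["cam_to_world"]
    d=T[:3,:3]@d; o=T[:3,3]; return o+d*(z-o[2])/d[2]
E
python3 - <<'E'
import pickle,cv2,numpy as np
from h import *
for n,box in (("scene",(215,190,345,320)),("side",(190,100,295,205))):
    c=pickle.load(open(f"pics/{n}0.pkl","rb")); P=cloud(c); x0,y0,x1,y1=box
    Q=P[y0:y1,x0:x1].reshape(-1,3)
    for lo,hi in ((142,158),):
        R=Q[(Q[:,2]>lo)&(Q[:,2]<hi)]
        print(n,len(R),cv2.minAreaRect(R[:,:2].astype(np.float32)), R.min(0),R.max(0))
    bench=P[...,2][np.abs(P[...,2])<15]; print("bench z",np.median(bench))
c=pickle.load(open("pics/scene0.pkl","rb"))
# corners from s1 crop: back-left(45,440) back-right(435,550) front-left (148,100), 
for p in ((45,438),(437,550),(148,98)):
    print(ray(c,215+p[0]*130/600,190+p[1]*130/600,150))
c2=pickle.load(open("pics/side0.pkl","rb"))
for p in ((180,58),(550,150)):
    print(ray(c2,190+p[0]*105/600,100+p[1]*105/600,150))
E
```

```text
scene 2112 ((697.59716796875, 44.53099822998047), (265.3772277832031, 263.2410888671875), 77.07206726074219) [ 557.44753177 -113.37694385  142.00051717] [850.76476449 190.30856202 157.9909704 ]
bench z -1.9935228613637719
side 1375 ((692.7677612304688, 48.05773162841797), (268.0093994140625, 275.3386535644531), 76.89920806884766) [ 546.25780605 -110.46198166  142.04917046] [849.47533687 194.16723869 157.92954096]
bench z -0.000636940651020268
[ 798.21241087 -108.34438446  150.        ]
[848.52501325 126.7630045  150.        ]
[585.66616383 -60.32247065 150.        ]
[845.09857077 127.15711584 150.        ]
[ 789.08173871 -111.15325425  150.        ]
```

```bash
cat >> h.py <<'E'
TH=-0.215; O=np.array([612.,62.,0.])
def setpose(th,o):
    global TH,O; TH=th;O=np.array(o,float)
def W(x,y,z):
    c,s=np.cos(TH),np.sin(TH); return O+np.array([c*x-s*y,s*x+c*y,z])
def R(a):
    "tool down, tool x at world yaw a"
    c,s=np.cos(a),np.sin(a); return np.array([[c,s,0],[s,-c,0],[0,0,-1.]])
E
python3 - <<'E'
from workcell import *
from h import *
import pickle
c=pickle.load(open("pics/scene0.pkl","rb"))
for n,p,z in (("pot",(405,177),70),("plate",(397,235),15),("bin",(120,212),157),("tray c",(152,143),17)): print(n,ray(c,*p,z).round())
print("hinge",W(-6,105,0),"main",W(31,-75,0),"safety",W(31,30,0))
for s in (1,-1):
  a=TH+s*np.pi/2
  for nm,p in (("main",W(31,-75,165)),("hi",W(31,-20,380)),("saf",W(31,30,165))):
    q=inverse_kinematics(p,R(a)); print(s,nm,None if q is None else np.round(q,2))
  for g in (0.35,0.8,1.2,1.57,1.65):
    r=np.array([-41,-150.]); cg,sg=np.cos(-g),np.sin(-g); b=[-6+cg*r[0]-sg*r[1],105+sg*r[0]+cg*r[1]]
    for k in (0,.5,1):
      q=inverse_kinematics(W(b[0],b[1],166),R(a-k*g)); print("  g",g,k,W(*b,0).round(),None if q is None else np.round(q,2))
E
```

```text
pot [423. 437.  70.]
plate [602. 422.  15.]
bin [ 611. -428.  157.]
tray c [ 329. -409.   17.]
hinge [628.53962161 165.86260596   0.        ] main [626.2852111  -17.88699984   0.        ] safety [648.68669107  84.69552155   0.        ]
1 main [ 0.42  0.7  -0.76  1.63  0.54  1.03  0.85]
1 hi [ 0.33  0.53 -0.78  1.32  0.37  1.44  0.92]
1 saf [ 0.31  0.78 -0.88  1.55  0.64  1.12  0.64]
  g 0.35 0 [514.  61.   0.] [ 0.36  0.55 -0.8   1.92  0.5   0.89  0.66]
  g 0.35 0.5 [514.  61.   0.] [ 0.34  0.54 -0.78  1.92  0.48  0.88  0.5 ]
  g 0.35 1 [514.  61.   0.] [ 0.32  0.53 -0.75  1.92  0.47  0.87  0.34]
  g 0.8 0 [479. 122.   0.] [ 0.28  0.53 -0.86  1.97  0.52  0.88  0.49]
  g 0.8 0.5 [479. 122.   0.] [ 0.24  0.51 -0.8   1.97  0.48  0.86  0.13]
  g 0.8 1 [479. 122.   0.] [ 0.2   0.49 -0.74  1.97  0.44  0.84 -0.24]
  g 1.2 0 [474. 183.   0.] [ 0.22  0.59 -0.97  1.93  0.61  0.94  0.3 ]
  g 1.2 0.5 [474. 183.   0.] [ 0.17  0.56 -0.89  1.94  0.56  0.91 -0.25]
  g 1.2 1 [474. 183.   0.] [ 0.17  0.56 -0.89  1.94  0.55  0.91 -0.84]
  g 1.57 0 [491. 238.   0.] [ 0.15  0.68 -1.03  1.84  0.68  1.03  
[... 906 characters left out ...]
  0.] [-1.07  0.64  1.02  2.03 -0.73  0.88 -2.22]
  g 1.2 0 [474. 183.   0.] [-0.18  0.45 -0.4   1.95  0.24  0.79 -2.5 ]
  g 1.2 0.5 [474. 183.   0.] [-1.06  0.56  0.8   2.   -0.56  0.81 -2.32]
  g 1.2 1 [474. 183.   0.] [-1.27  0.86  1.27  2.   -0.96  1.07 -2.52]
  g 1.57 0 [491. 238.   0.] [-0.84  0.51  0.38  1.89 -0.26  0.79 -2.1 ]
  g 1.57 0.5 [491. 238.   0.] [-1.18  0.69  0.94  1.91 -0.7   0.92 -2.47]
  g 1.57 1 [491. 238.   0.] [ 0.26  0.82 -1.28  1.83  0.86  1.18  1.62]
  g 1.65 0 [497. 249.   0.] [-0.84  0.52  0.38  1.86 -0.26  0.8  -2.11]
  g 1.65 0.5 [497. 249.   0.] [-1.21  0.73  1.    1.88 -0.76  0.96 -2.47]
  g 1.65 1 [497. 249.   0.] [ 0.24  0.84 -1.28  1.81  0.87  1.19  1.53]
```

```bash
python3 - <<'E'
from workcell import *
from h import *
import cv2,pickle
p=read_state()["eef_pos"]
movel([p[0],p[1],390],max_speed=250)
movep(W(31,-25,380),R(TH+np.pi/2))
s=read_state();print(s["time"],s["eef_pos"],s["ft_force"])
for n in("wrist","scene"):
    c=camera(n);cv2.imwrite(f"pics/{n}1.png",c["image"]);pickle.dump(c,open(f"pics/{n}1.pkl","wb"))
E
```

```text
3.425 [637.05792434  29.88645998 379.92566107] [-0.00408868 -0.4444171  -0.02197655]
```

View pics/wrist1.png

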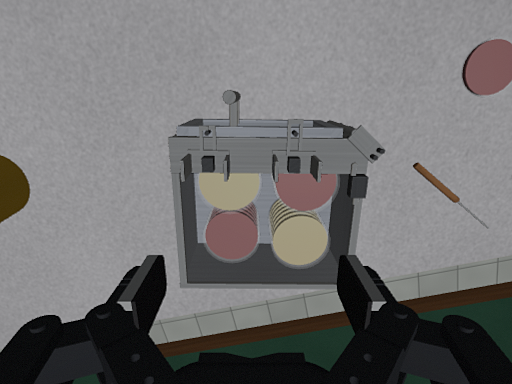

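```bash
python3 - <<'E'
import cv2
a=cv2.imread("pics/wrist1.png")[80:200,160:392]
cv2.imwrite("pics/w1a.png",cv2.convertScaleAbs(cv2.resize(a,None,fx=3.4,fy=3.4,interpolation=cv2.INTER_CUBIC),alpha=1.3))
E
```

```text
(no output)
```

View pics/w1a.png

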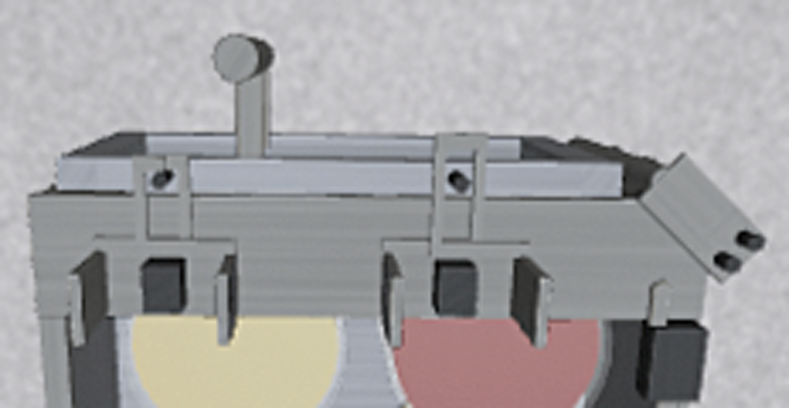

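```bash
cat > fit.py <<'E'
import pickle,numpy as np
from h import *
from scipy.optimize import least_squares
c=pickle.load(open("pics/wrist1.pkl","rb"))
pts=[((236,58),(-47,-45,205)),((79,346),(43,-99,197)),((223,344),(43,-51,197)),((396,347),(43,6,197)),((542,347),(43,54,197)),((30,194),(0,-125,150))]
def W2(p,m): 
    cc,s=np.cos(p[0]),np.sin(p[0]); return np.array([p[1]+cc*m[0]-s*m[1],p[2]+s*m[0]+cc*m[1],m[2]])
def res(p):
    r=[]
    for (u,v),m in pts:
        a=project(c,W2(p,m)); r+=[a[0]-(160+u/3.4),a[1]-(80+v/3.4)]
    return np.array(r)
s=least_squares(res,[-.215,612,62],x_scale=[.01,1,1]);print(s.x,s.fun.reshape(-1,2).round(2))
# all-camera check with depth
P=cloud(c);Q=P.reshape(-1,3)
cc,sn=np.cos(s.x[0]),np.sin(s.x[0]);d=Q[:,:2]-s.x[1:];L=np.c_[cc*d[:,0]+sn*d[:,1],-sn*d[:,0]+cc*d[:,1],Q[:,2]]
for nm,(x,y) in (("tabs",((0,60),(-120,80))),("bar",((-60,-30),(-60,-30)))):
    k=L[(L[:,0]>x[0])&(L[:,0]<x[1])&(L[:,1]>y[0])&(L[:,1]<y[1])&(L[:,2]>185)&(L[:,2]<215)]
    print(nm,len(k),k.min(0),k.max(0),np.median(k,0))
    if nm=="tabs": 
        for lo,hi in ((-110,-85),(-65,-40),(-10,18),(42,66)):
            j=k[(k[:,1]>lo)&(k[:,1]<hi)];print(len(j),np.median(j,0),j.min(0),j.max(0))
E
python3 fit.py
```

```text
[-2.23246299e-01  6.09674928e+02  5.89107783e+01] [[ 0.08  0.43]
 [ 0.13 -0.45]
 [ 0.46  0.37]
 [ 0.22 -0.24]
 [-0.11 -0.01]
 [-0.86 -0.15]]
tabs 466 [  18.84481297 -101.73261762  185.02978217] [ 43.23524776  55.03113334 199.21854017] [ 30.22130581 -49.08010913 196.58843195]
127 [ 30.19178091 -98.37108113 196.58855328] [  18.84481297 -101.73261762  185.15417952] [ 42.56423401 -97.41829608 198.87251485]
107 [ 30.32000091 -50.87910604 196.57095138] [ 18.8574574  -53.30887356 185.02978217] [ 42.44599788 -49.06437558 198.69207541]
106 [ 29.61765971   4.52487671 196.74201232] [ 19.28061274   2.36210061 185.27455588] [ 42.12891805   7.1940126  199.21854017]
126 [ 30.32135131  51.98590608 196.43097539] [ 19.20453467  50.8260601  185.58845298] [ 43.23524776  55.03113334 198.91625671]
bar 163 [-54.09385568 -51.70152773 187.42994696] [-40.672706   -38.56114522 208.21436389] [-47.46263458 -45.33329356 204.97563084]
```

```bash
sed -i 's/^TH=.*/TH=-0.2232; O=np.array([609.7,58.9,0.])/' h.py; python3 - <<'E'
from workcell import *
from h import *
import cv2,pickle
A=TH+np.pi/2
movep(W(31,-75,260),R(A))
print(movel(W(31,-75,160),max_speed=100,guard=15))
s=read_state();print(s["time"],s["eef_pos"],W(31,-75,160),s["ft_force"],s["finger_gap"])
clamp();wait(0.3)
s=read_state();print(s["time"],s["ft_force"],s["finger_gap"])
for n in("wrist","scene"):
    c=camera(n);cv2.imwrite(f"pics/{n}2.png",c["image"]);pickle.dump(c,open(f"pics/{n}2.pkl","wb"))
    if n=="wrist":v=cv2.resize(c["image"],None,fx=1.2,fy=1.2)
cv2.imwrite("pics/w2.png",v)
E
```

```text
False
5.2667 [623.65504894 -21.01078739 160.61675665] [623.32966477 -21.10145148 160.        ] [-0.46454988  0.75066587  0.14994701] 85.17504442844125
6.1833 [-5.29874429 -4.21076788 16.7538805 ] 19.204274263892227
```

View pics/w2.png

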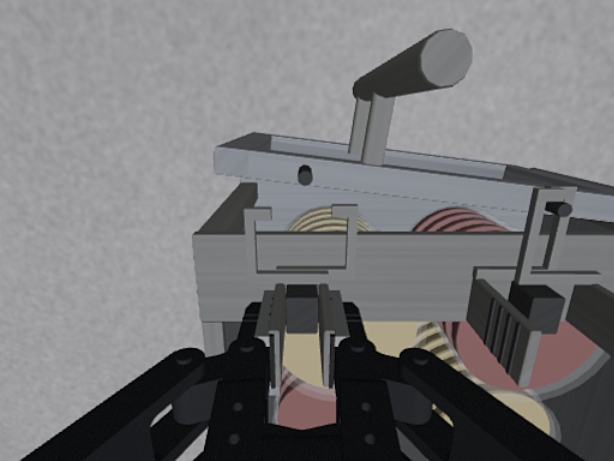

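The picture shows the main tabs squeezed (px ~300,330). The stud is clear of the main hooks at (305,175), and the other stud rests in the safety hook at (560,208). The gate is ajar, so next is the safety catch.

```bash
python3 - <<'E'
from workcell import *
from h import *
import cv2,pickle
A=TH+np.pi/2
open_gripper(); wait(0.2)
movel(W(31,-75,235),max_speed=120)
c=camera("wrist")
movel(W(31,30,235),max_speed=150)
g=movel(W(31,30,160),max_speed=100,guard=15)
s=read_state();print(g,s["time"],s["eef_pos"],W(31,30,160),s["ft_force"],s["finger_gap"])
cv2.imwrite("pics/w3a.png",c["image"])
if not g:
    clamp();wait(0.3)
    s=read_state();print(s["time"],s["ft_force"],s["finger_gap"])
c=camera("wrist")
cv2.imwrite("pics/w3.png",cv2.resize(c["image"],None,fx=1.2,fy=1.2))
E
```

```text
False 9.7083 [646.88429501  81.46337242 160.59919186] [646.57155886  81.29393103 160.        ] [-0.54394861  0.05984873  0.40767695] 85.25170647299281
10.625 [-5.81048618 -5.40980791 16.07627288] 19.35455133298519
```

View pics/w3a.png

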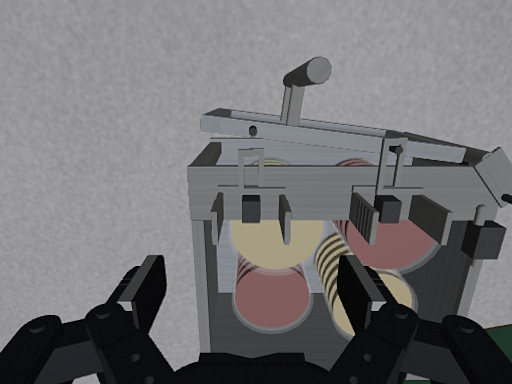

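View pics/w3.png

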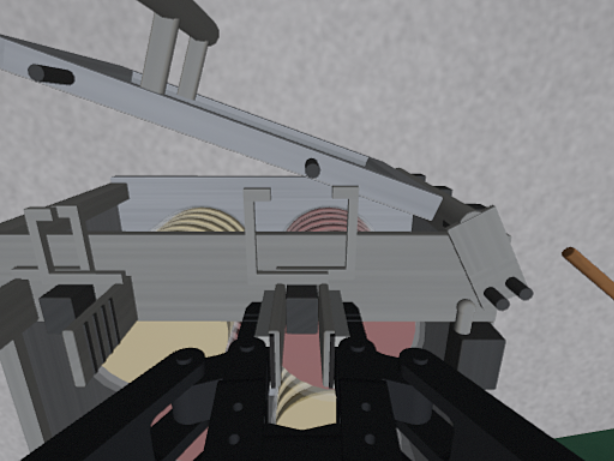

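```bash
python3 - <<'E'
from workcell import *
from h import *
import cv2,pickle
A=TH+np.pi/2
open_gripper(); wait(0.2)
movel(W(31,30,250),max_speed=150)
movel(W(-20,-10,300),max_speed=200)
wait(0.2)
c=camera("wrist");cv2.imwrite("pics/w4.png",c["image"]);pickle.dump(c,open("pics/w4.pkl","wb"))
print(read_state()["time"])
Q=cloud(c).reshape(-1,3);d=Q-O
cc,sn=np.cos(TH),np.sin(TH);L=np.c_[cc*d[:,0]+sn*d[:,1],-sn*d[:,0]+cc*d[:,1],Q[:,2]]
k=L[(L[:,0]<-50)&(L[:,0]>-150)&(abs(L[:,1]+20)<60)&(L[:,2]>150)&(L[:,2]<215)]
print(len(k)); t=k[k[:,2]>201];b=np.median(t,0);print(b,t.min(0),t.max(0))
mid=(t.min(0)+t.max(0))/2
for p in(b,mid):
    r=p[:2]-[-6,105];print(np.hypot(*r),"g",np.arctan2(-150,-41)-np.arctan2(r[1],r[0]))
print([np.sum((k[:,2]>z)&(k[:,2]<=z+5)) for z in range(150,215,5)])
E
```

```text
13.0833
343
[-94.35253493 -23.61611993 205.10890226] [-100.8139585   -29.97639177  201.87392599] [-87.64983032 -16.98882289 207.17282538]
156.039343544919 g 0.33509608012551895
155.86098799041844 g 0.3349431167083672
[np.int64(6), np.int64(14), np.int64(37), np.int64(2), np.int64(4), np.int64(4), np.int64(2), np.int64(2), np.int64(2), np.int64(2), np.int64(118), np.int64(150), np.int64(0)]
```

View pics/w4.png

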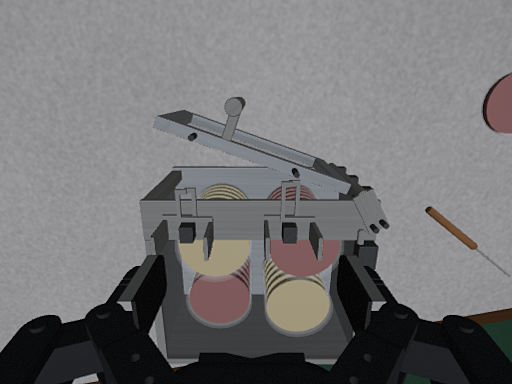

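```bash
cat >> h.py <<'E'
RB=155.8
def bar(g):
    a=np.arctan2(-150,-41)-g; return -6+RB*np.cos(a),105+RB*np.sin(a)
def yaw(g,off=np.pi/2): return TH+np.pi/2-g+off
E
python3 - <<'E'
from workcell import *
from h import *
import pickle
c=pickle.load(open("pics/w4.pkl","rb"));P=cloud(c)
print(P[112:140:3,232,2].round(), P[108:140:3,229,2].round())
for off in(np.pi/2,np.pi/3):
  for z,g in((250,.335),(168,.335),(168,.8),(168,1.2),(168,1.6)):
    q=inverse_kinematics(W(*bar(g),z),R(yaw(g,off)));print(round(off,2),z,g,None if q is None else np.round(q,2))
E
```

```text
[205. 205. 140. 139. 141. 140. 140. 139. 138.  99.] [206. 207. 205. 140. 140. 141. 141. 142. 142. 141. 141.]
1.57 250 0.335 [ 0.57  0.52 -1.1   1.83  0.52  1.12  1.87]
1.57 168 0.335 [ 0.5   0.62 -1.01  1.91  0.64  0.97  1.77]
1.57 168 0.8 [ 0.33  0.55 -0.93  1.97  0.56  0.9   1.22]
1.57 168 1.2 [ 0.15  0.54 -0.85  1.94  0.52  0.89  0.75]
1.57 168 1.6 [-0.02  0.58 -0.76  1.84  0.49  0.92  0.31]
1.05 250 0.335 [ 0.5   0.47 -0.98  1.83  0.44  1.08  1.41]
1.05 168 0.335 [ 0.43  0.57 -0.9   1.92  0.56  0.92  1.32]
1.05 168 0.8 [ 0.26  0.51 -0.83  1.98  0.49  0.87  0.76]
1.05 168 1.2 [ 0.08  0.51 -0.75  1.94  0.46  0.86  0.28]
1.05 168 1.6 [-0.09  0.55 -0.66  1.84  0.42  0.89 -0.15]
```

```bash
python3 - <<'E'
from workcell import *
from h import *
import cv2
g=.335
movep(W(*bar(g),255),R(yaw(g)))
h=movel(W(*bar(g),168),max_speed=100,guard=12)
s=read_state();print(h,s["time"],s["eef_pos"],W(*bar(g),168),s["ft_force"],s["finger_gap"])
if not h:
    clamp();wait(.2);s=read_state();print(s["time"],s["ft_force"],s["torque"],s["finger_gap"])
c=camera("wrist");cv2.imwrite("pics/w5.png",c["image"])
E
```

```text
False 15.1167 [512.94118871  57.05210233 168.49338454] [512.64648655  56.90615402 168.        ] [-0.12127218  0.97674519  0.44591512] 85.17032688602703
15.975 [-0.93698477  0.06049955  5.38800612] [-0.18992353  0.26642773  0.06641787] 12.630252800247229
```

View pics/w5.png

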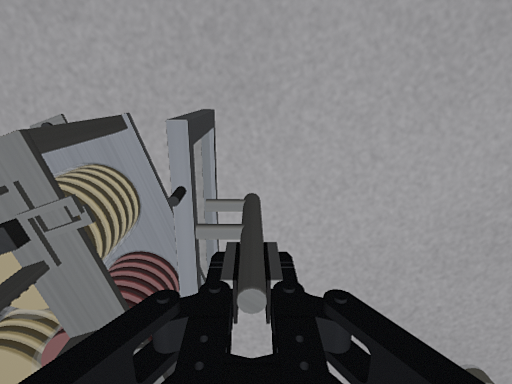

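The bar is gripped between the pads at px (255,260), with a finger gap of 12.6 mm. Next I swing the gate along the arc, watching the force.

```bash
python3 - <<'E'
from workcell import *
from h import *
import cv2
for g in np.linspace(.335,1.0,8)[1:]:
    h=movel(W(*bar(g),168),R(yaw(g)),max_speed=60,guard=35)
    s=read_state();f=s["ft_force"];print(round(g,2),h,round(s["time"],2),f.round(1),s["torque"].round(2),round(s["finger_gap"],1))
    if h: break
E
```

```text
0.43 False 16.43 [-0.9 -0.7  7.3] [-0.14  0.19  0.02] 12.2
0.52 False 16.82 [-0.8  0.1  8.1] [-0.06  0.15  0.07] 12.7
0.62 False 17.23 [ 0.5 -2.   8.1] [-0.05  0.04  0.  ] 12.5
0.72 False 17.62 [-0.9  1.   8.5] [0.08 0.1  0.03] 12.6
0.81 False 18.02 [-0.9  3.9  6.9] [0.86 0.18 0.02] 12.3
0.9 False 18.43 [ 0.8 -2.4  9.5] [-0.19 -0.26  0.11] 12.6
1.0 False 18.82 [2.1 1.  9.3] [ 0.16 -0.31  0.07] 12.2
```

```bash
python3 - <<'E'
from workcell import *
from h import *
import cv2,pickle
for g in np.linspace(1.0,1.64,8)[1:]:
    h=movel(W(*bar(g),168),R(yaw(g)),max_speed=60,guard=35)
    s=read_state();f=s["ft_force"];print(round(g,2),h,round(s["time"],2),f.round(1),s["torque"].round(2),round(s["finger_gap"],1))
    if h: break
wait(.5)
for n in("wrist","scene","side"):
    c=camera(n);cv2.imwrite(f"pics/{n}6.png",c["image"]);pickle.dump(c,open(f"pics/{n}6.pkl","wb"))
s=read_state();print(s["eef_pos"],s["ft_force"])
E
```

```text
1.09 False 19.21 [3.1 3.8 6. ] [ 0.81 -0.58 -0.02] 12.1
1.18 False 19.59 [ 1.6 -1.4 12.3] [-0.25 -0.45  0.09] 12.4
1.27 False 19.98 [ 1.5 -1.8 11.1] [-0.29 -0.43  0.12] 12.5
1.37 False 20.36 [ 1.5 -1.8 11.5] [-0.3  -0.26  0.07] 12.3
1.46 False 20.74 [ 0.5 -1.5 13.3] [-0.3  -0.15  0.02] 12.5
1.55 False 21.12 [ 0.4 -1.9 12.7] [-0.33 -0.    0.11] 12.5
1.64 False 21.51 [-0.3 -2.7 12.2] [-0.35  0.07  0.05] 12.3
[495.48058902 244.05504423 168.10901465] [-0.02758735 -1.48718173 13.83420206]
```

View pics/wrist6.png

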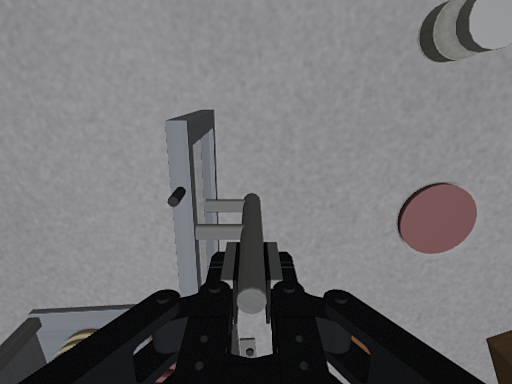

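View pics/scene6.png

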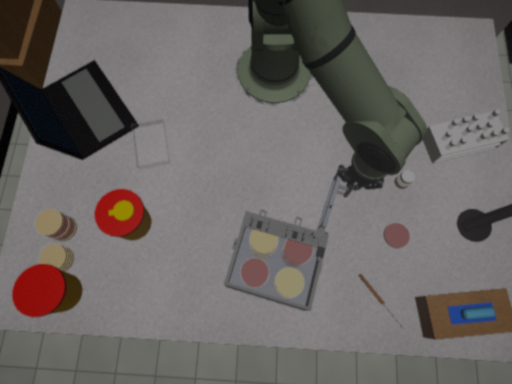

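View pics/side6.png

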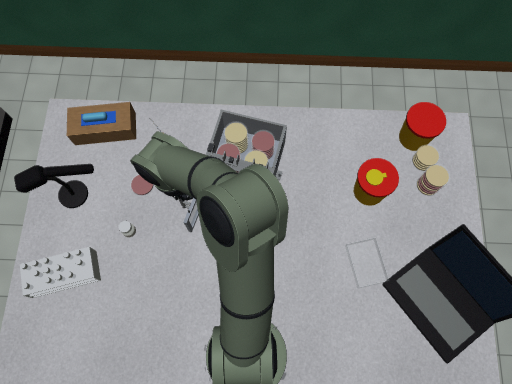

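```bash
python3 - <<'E'
from workcell import *
from h import *
p=read_state()["eef_pos"]-W(-6,105,0)
print("r",np.hypot(*p[:2]),"g",(np.arctan2(-150,-41)+TH-np.arctan2(p[1],p[0]))%(2*np.pi))
import pickle
# tab gaps in picture w4 (after both releases), carrier frame
c=pickle.load(open("pics/w4.pkl","rb"));d=cloud(c).reshape(-1,3)-O
cc,sn=np.cos(TH),np.sin(TH);L=np.c_[cc*d[:,0]+sn*d[:,1],-sn*d[:,0]+cc*d[:,1],d[:,2]]
k=L[(abs(L[:,0]-31)<14)&(L[:,2]>190)&(L[:,2]<200)&(L[:,1]>-115)&(L[:,1]<70)]
for lo,hi in((-110,-75),(-75,-40),(-10,30),(30,66)):
    j=k[(k[:,1]>lo)&(k[:,1]<hi)];print(len(j),np.median(j[:,1]) if len(j) else None)
finish_job()
E
```

```text
r 154.76539324672362 g 1.6348603627579266
129 -98.76723474423278
152 -51.1472658605271
126 4.45935411202491
153 52.10350578778795
the job is handed in; nothing more can be done
```

The gate is open and held at about 1.63 rad, past square, and I have handed the job in. No verdict was reported back.

I located the carrier from the wrist camera. I squeezed the main catch, and the gate came to rest ajar on the safety catch. I then squeezed the safety catch, and the gate sprang free to about 0.335 rad. I let both catches go, gripped the bar from above, and swung it along its arc past the detent.

**Last checks:**
- **Gate angle:** it comes out at 1.63 rad from the arm's position and the estimated hinge. I did not measure it directly on the gate.
- **Grip:** the bar was still between the fingers, with a gap of about 12.3 mm. The force on the tool was about 14 N, nearly all upward and never explained.
- **Catches:** after release, before the swing, all four tabs measured within about 2 mm of rest. I did not measure them again after the swing.
- **Bystanders:** the bin, plate, pot and tray look unmoved in the scene picture. I compared them by eye only.
- **Time:** about 22 s of the 67 s allowed.

No check failed or disagreed.

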